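# Load a sample carrier into the tester's latched tray

## Task

Press the orange release so that the tester's tray pops out, lay the green sample carrier flat in the tray's pocket, then push the tray home by its blue front until it clicks and stays in. Press and push gently, never forcing the release or the tray against its stop, and leave the other things on the bench where they are.

Things in the scene. Friction and masses are not known exactly. Their poses are not given: they have to be found in the camera images.
- tester: fixed white bench instrument 250 deep x 220 wide x 84 high (mm). Origin: on the bench under the middle of its front face; x points back into the instrument, y to the left when looking along x, z up. The front face is the plane x = 0; the tray comes out along -x through an opening 110 wide, 18 to 72 above the bench. Turned up to 0.25 rad either way from facing the robot.
- tray (a joint): how far the tray is out, in m: 0 latched, about 0.088 fully out, negative when pushed in beyond its latched rest. A spring drives it out (4 N when in, 1.5 N when out). Let go after the catch has clicked, it comes back to 0 and stays; let go before, it springs out again.
- tray_front: blue block that is the tray's front, 34 thick (x) x 100 wide (y) x 42 high, its white-striped top 66 above the bench; moves with the tray. Origin at its centre, axes as the tester's. When the tray is latched the block stands against the tester's front face, wholly outside it. The works behind it are damaged by more than 13 N.
- front_face (a point): middle of the outer (robot-side) face of the blue front, 45 above the bench: push here along the tester's +x. The click comes only 1 to 21 mm beyond the latched rest (the slack differs from unit to unit and cannot be seen), when 7 to 8 N have been reached; then the push drops to 4 to 5 N, and about 1 mm on a stiff rubber stop begins (8 N per mm).
- pocket (a point): middle of the pocket's floor in the tray, 34 above the bench, axes as the tester's; moves with the tray. The pocket is 63 (x) x 47 (y), with a dark rim 4 to 6 high with sloped inner edges; it begins 6 mm behind the blue front. When the tray is out the pocket lies wholly outside the tester.
- release: orange round sprung push button, 26 across, on top of the tester near its front left corner (45 behind the front face, 75 to +y). Origin: centre of its top, 96 above the bench when up; pressed straight down. 2 N start it, the tray is let go after 4 to 6 mm of travel (about 4.5 N), it bottoms at 10 mm (6 N); it is damaged by more than 25 N.
- carrier: sample carrier: flat green board 60 (x) x 44 (y) x 6 with a black upright grip rib on its middle, 40 long (x) x 10 thick (y), its top 28 above the board's underside; 40 to 85 g. Origin: centre of the underside. It fits the pocket with its long side along the tester's x, either way round.
- sample_box: red plastic box with white lid, 70 x 50 x 27, bystander; origin under its centre
- bobbin: small copper coil on a white bobbin, 52 across, 32 high, bystander; origin under its centre
- clamp: aluminium block 50 x 40 x 12 with a dark round post to 40 high, bystander; origin under its centre
Not all that is in view belongs to the job. What is meant by the carrier is not brown, and is the smaller of those in its own colour.

How it is judged:
By the outcome, as a careful person would: the job done as asked, in the order asked, and still so for the second after the job is handed in, with the robot touching nothing.
It also fails if it takes over 69 s, if anything falls off the work surface, if the arm or the gripper's body presses on something with over 40 N, if the wrist force passes 120 N, or if a joint passes its speed limit or range.

## Robot

A 7-joint arm with a two-finger parallel gripper is mounted at the origin on the work surface. World frame = base frame: x ahead of the robot, y to its left, z up, the work surface at z = 0. Lengths are in m, angles in rad, forces in N, time in s.
With the tool pointing down it reaches from about 0.425 to 0.925 m from the base axis. Payload 6.8 kg.
Tool frame: the origin (TCP) lies between the finger pads; the fingertips stand 22 mm ahead of it and the grasp point (between the pads) lies 3 mm ahead of it; z points along the fingers, y is the direction in which the jaws open and shut (so a half turn about z gives the same grasp; the last joint's range is limited). The gripper opens to 85 mm and grips with 20 to 120 N. Pads are 22 mm wide; open, the fingers measure 114 mm over their backs; the gripper's body (76 mm by 85 mm) begins 54 mm behind the grasp point. The pads swing forward as they close: fully open they stand 13 mm farther back than shut.
Start: joints at [1.171, 0.477, 0.022, 1.555, -0.011, 1.109, -0.083], TCP at [0.194, -0.646, 0.253] pointing down, gripper open.
Joint ranges: [-2.96, 2.96], [-0.34, 2.1], [-1.41, 1.46], [0.24, 2.44], [-1.37, 4.51], [0.17, 1.92], [-2.96, 2.96]. Speed limits (rad/s): [2.39, 2.39, 3.14, 3.14, 3.14, 3.14, 3.14].

## Interface

Orientations are given as a unit quaternion [w, x, y, z].
In Python, from station import bot gives the robot as it stands. The module is installed in compiled form; this text tells all that it offers.
- The arm moves only by the tool drive_tool, never from a script. Its argument "series" is one flat list of numbers, 7 for each row, row after row: the opening, from -1 (shut) to 1 (fully open), then the shift along the tool's x, y, z in mm, then the turn, a rotation vector about the tool's x, y, z in rad. In form: [jaw, x, y, z, wx, wy, wz, jaw, x, y, z, wx, wy, wz, ...]. A call has 1 to 12 rows; each row shifts and turns the commanded pose from where the row before left it, along the tool's axes as they then stand; what a row does not reach is not made up. A row lasts 1/8 s, in which the tool goes at most 62.5 mm and 10.7 degrees, less where a joint would pass 70% of its speed; a pose out of reach is approached as far as the arm can. A call with a gripper value outside its range is refused whole. The fingers move at their own pace and stop on an object; "force" is the grip in N (left out, the last holds). Time passes only in rows, so rows that do not move let the fingers close. It gives the time, the measured TCP pose, the force and the opening at its end, in the units of the state.
- bot.get_obs(): the state, without advancing time (a new reading comes with each control period).
- bot.read_camera(name): name is "scene" or "top" or "wrist"; returns a dict with "pixels" (480x640x3 uint8, blue, green, red), "camera_matrix" (3x3 intrinsics, pixels), "rvec" (rotation vector, rad) and "tvec" (3), from world to camera coordinates, as OpenCV has them. Camera axes: x right, y down, z forward; pixel columns grow to the right and rows downward; lengths in m; the calibration is good to about 2 mm. A picture is of the moment at which its call begins. There is no depth.
- bot.hand_in(): hands the job in, once; it reports no verdict.
The state is a dict: "t": time; "q": joint angles; "joint_vel": joint speeds; "joint_torque": joint torques, N m; "eef_pos": TCP position; "tool_rot": TCP orientation; "contact_force": force on the tool from outside, world axes, zero at the start; "torque": the same for the moment, N m; "gripper_width": opening from 0.0 (shut) to 1.0 (fully open).
Only numpy, scipy, OpenCV 4.12 (cv2) and the standard library are available. Lean on these libraries where they do the work, as an engineer would, in place of code of your own. Each camera call takes 0.05 s, during which the arm holds its last target. There are 200 camera calls.

## Working session

There is one attempt and no reset: what is moved stays moved. The work goes in short steps, Python scripts to look and compute and a tool call to move; the robot and the scene stay as the last step left them, time stands still between calls to the robot, and variables do not carry over. Pictures are saved under pics/ and viewed, about 8 in all and at most 12, crops included, and the job is handed in when it is done.

Besides the shell and the picture viewer there is one more tool, called after "Call:" in YAML: its name, and indented under it one key for each argument. drive_tool: Moves the arm, as the interface text tells. Its arguments: {"type":"object","properties":{"series":{"type":"array"},"force":{"type":"number"}},"required":["series"]}

```bash
mkdir -p pics
cat > h.py <<'E'
import numpy as np, cv2
from scipy.spatial.transform import Rotation as R
from station import bot
np.set_printoptions(precision=4,suppress=True)
def cam(n,f):
    c=bot.read_camera(n); cv2.imwrite('pics/'+f,c['pixels']); np.savez('pics/'+f+'.npz',**c); return c
def ray(c,uv,z):
    K=c['camera_matrix'];Rm=cv2.Rodrigues(np.array(c['rvec'],float))[0];t=np.array(c['tvec'],float).ravel()
    d=Rm.T@np.linalg.inv(K)@np.array([uv[0],uv[1],1.]);o=-Rm.T@t
    return o+d*(z-o[2])/d[2]
def proj(c,P):
    return cv2.projectPoints(np.array(P,float).reshape(-1,3),np.array(c['rvec'],float),np.array(c['tvec'],float),c['camera_matrix'],None)[0].reshape(-1,2)
def st():
    o=bot.get_obs();r=o['tool_rot'];M=R.from_quat([r[1],r[2],r[3],r[0]]).as_matrix();return o,np.array(o['eef_pos']),M
E
python3 - <<'E'
from h import *
a=cam('top','top0.png');b=cam('scene','sc0.png')
o,p,M=st();print(o['t'],p,o['q'],o['contact_force']);print(M)
for c in(a,b):print(c['camera_matrix'],-cv2.Rodrigues(np.array(c['rvec'],float))[0].T@np.array(c['tvec']).ravel())
E
```

```text
0.1 [ 0.194  -0.646   0.2524] [ 1.1709  0.4777  0.0224  1.5564 -0.0115  1.1093 -0.0831] [-0.2767 -0.6308  0.8959]
[[ 0.9577  0.2877 -0.0006]
 [ 0.2877 -0.9577  0.0015]
 [-0.0001 -0.0016 -1.    ]]
[[446.489    0.     320.9544]
 [  0.     446.489  235.5448]
 [  0.       0.       1.    ]] [ 0.4895 -0.0112  1.0551]
[[489.5948   0.     315.7485]
 [  0.     489.5948 248.1966]
 [  0.       0.       1.    ]] [1.3085 0.1276 0.7687]
```

View pics/top0.png

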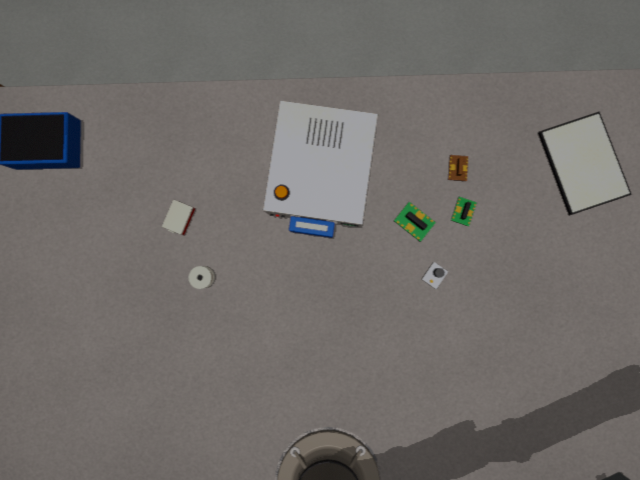

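View pics/sc0.png

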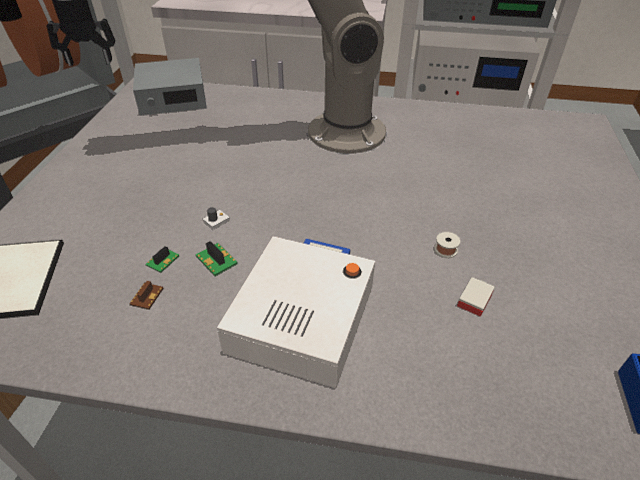

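The top view shows the tester (button at 281,192; blue front at 312,228), the small green carrier at (464,211), and a larger green board at (414,221). The brown one is at (458,168). The clamp at (435,275) is close to the carrier.

Run:
```python
from h import *
c=dict(np.load('pics/top0.png.npz')); s=dict(np.load('pics/sc0.png.npz'))
def mask(c,lo,hi,box):
    h=cv2.cvtColor(c['pixels'],cv2.COLOR_BGR2HSV);m=cv2.inRange(h,np.array(lo),np.array(hi));k=np.zeros_like(m);x0,y0,x1,y1=box;k[y0:y1,x0:x1]=m[y0:y1,x0:x1];return k
def rect(c,m,z):
    pts=np.argwhere(m>0)[:,::-1]; W=np.array([ray(c,p,z)[:2] for p in pts]).astype(np.float32)
    return W.mean(0),cv2.minAreaRect(W)
# tester top
g=cv2.cvtColor(c['pixels'],cv2.COLOR_BGR2HSV)
m=mask(c,[0,0,150],[180,40,255],(255,95,385,230));m=cv2.morphologyEx(m,cv2.MORPH_CLOSE,np.ones((9,9)))
print('tester',rect(c,m,.084))
print('button',rect(c,mask(c,[3,120,80],[22,255,255],(268,180,295,205)),.096))
print('button sc',rect(s,mask(s,[3,120,80],[22,255,255],(335,255,370,285)),.094))
print('blue',rect(c,mask(c,[100,100,40],[130,255,255],(280,210,345,245)),.066))
k=mask(c,[40,90,40],[85,255,255],(448,192,482,230));k=cv2.morphologyEx(k,cv2.MORPH_CLOSE,np.ones((9,9)))
print('carrier',rect(c,k,.006))
k=mask(s,[40,90,40],[85,255,255],(140,240,185,275));k=cv2.morphologyEx(k,cv2.MORPH_CLOSE,np.ones((9,9)))
print('carrier sc',rect(s,k,.006))
print('rib top',rect(c,mask(c,[0,0,0],[180,255,40],(452,197,476,226)),.028))
k=mask(c,[40,90,40],[85,255,255],(388,198,440,245));k=cv2.morphologyEx(k,cv2.MORPH_CLOSE,np.ones((9,9)));print('big',rect(c,k,.006))
print('clamp',ray(c,(435,276),.012),'brown',ray(c,(458,168),.01))
im=np.hstack([cv2.resize(c['pixels'][150:290,385:505],None,fx=3.3,fy=3.3,interpolation=2),cv2.resize(c['pixels'][150:290,255:375],None,fx=3.3,fy=3.3,interpolation=2)])
cv2.imwrite('pics/crop0.png',im)
```

```text
tester (array([ 0.7166, -0.0002], dtype=float32), ((0.7082827091217041, 0.002975553274154663), (0.2162625640630722, 0.2730448246002197), 80.43696594238281))
button (array([0.654 , 0.0877], dtype=float32), ((0.6537358164787292, 0.0874377191066742), (0.026174210011959076, 0.024106472730636597), 88.6147689819336))
button sc (array([0.6595, 0.0887], dtype=float32), ((0.6591182947158813, 0.0894509106874466), (0.03197568282485008, 0.024819372221827507), 7.1123857498168945))
blue (array([0.5788, 0.0242], dtype=float32), ((0.579069972038269, 0.024307478219270706), (0.0999196469783783, 0.03600466623902321), 80.54947662353516))
carrier (array([ 0.6125, -0.3319], dtype=float32), ((0.6125324964523315, -0.3320913314819336), (0.0427163802087307, 0.059631213545799255), 69.45257568359375))
carrier sc (array([ 0.622 , -0.3277], dtype=float32), ((0.6160666346549988, -0.3306669592857361), (0.04516507312655449, 0.0601908378303051), 68.9969253540039))
rib top (array([ 0.6111, -0.3291], dtype=float32), ((0.6110114455223083, -0.3288557231426239), (0.01009924616664648, 0.039093948900699615), 69.35699462890625))
big (array([ 0.5908, -0.216 ], dtype=float32), ((0.5909367799758911, -0.21614110469818115), (0.07921669632196426, 0.058567751199007034), 50.031986236572266))
clamp [ 0.4617 -0.2583  0.012 ] brown [ 0.7142 -0.3227  0.01  ]
```

View pics/crop0.png

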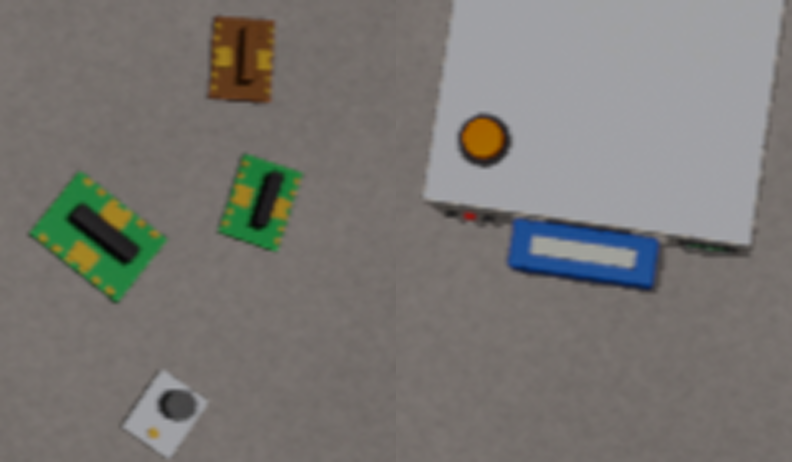

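Call:
drive_tool:
  series: [-1, 0, 0, 0, 0, 0, 0.153, -1, 0, 0, 0, 0, 0, 0.153, -1, 0, 0, 0, 0, 0, 0.152, -1, 21, -50, 0, 0, 0, 0, -1, 21, -50, 0, 0, 0, 0, -1, 21, -50, 0, 0, 0, 0, -1, 21, -50, 0, 0, 0, 0, -1, 21, -50, 0, 0, 0, 0, -1, 21, -50, 0, 0, 0, 0, -1, 21, -50, 0, 0, 0, 0, -1, 21, -50, 0, 0, 0, 0, -1, 21, -50, 0, 0, 0, 0]
  force: 20

```text
t: 1.6
eef_pos: [0.4555, -0.2324, 0.2532]
tool_rot: [0.0, 0.997, -0.083, -0.0]
contact_force: [1.2, -1.1, 1.0]
gripper_width: 0.002
```

```bash
cat >> h.py <<'E'
def to(x,y,z,yaw):
    """remaining shift in tool axes (mm) AFTER turning wz, and wz"""
    o,p,M=st();T=np.column_stack([[np.cos(yaw),np.sin(yaw),0],[np.sin(yaw),-np.cos(yaw),0],[0,0,-1]])
    d=(np.array([x,y,z])-p)*1000
    print('t',o['t'],'p',p,'F',o['contact_force'],'w',o['gripper_width'],'tilt',M[:,2])
    print('rotvec',R.from_matrix(M.T@T).as_rotvec(),'shift now-axes',M.T@d,'shift after-turn',T.T@d)
E
python3 -c "
from h import *
to(.654,.0877,.123,-.166)"
```

```text
t 1.6 p [ 0.4555 -0.2324  0.2532] F [ 1.185  -1.1436  1.0063] w 0.0015154771715137892 tilt [-0.0002 -0.     -1.    ]
rotvec [ 0.0001  0.0002 -0.0004] shift now-axes [ 142.7579 -348.5202  130.1313] shift after-turn [ 142.8731 -348.454   130.1822]
```

Call:
drive_tool:
  series: [-1, 20, -50, 0, 0, 0, 0, -1, 20, -50, 0, 0, 0, 0, -1, 20, -50, 0, 0, 0, 0, -1, 20, -50, 0, 0, 0, 0, -1, 20, -50, 0, 0, 0, 0, -1, 20, -50, 10, 0, 0, 0, -1, 22, -48, 40, 0, 0, 0, -1, 0, 0, 40, 0, 0, 0, -1, 0, 0, 30, 0, 0, 0, -1, 0, 0, 0, 0, 0, 0]

```text
t: 2.85
eef_pos: [0.6488, 0.0829, 0.1326]
tool_rot: [0.001, 0.997, -0.083, -0.003]
contact_force: [-0.4, 0.4, 1.4]
gripper_width: -0.001
```

```bash
python3 -c "
from h import *
to(.654,.0877,.118,-.166)"
```

```text
t 2.85 p [0.6488 0.0829 0.1326] F [-0.3887  0.3724  1.4288] w -0.0005270636481112802 tilt [-0.0061 -0.0012 -1.    ]
rotvec [0.0022 0.0058 0.0001] shift now-axes [ 4.3743 -5.6682 14.5264] shift after-turn [ 4.2889 -5.636  14.5643]
```

Correct xy, then press down gradually.

Call:
drive_tool:
  series: [-1, 4, -5, 0, 0, 0, 0, -1, 0, 0, 0, 0, 0, 0, -1, 0, 0, 6, 0, 0, 0, -1, 0, 0, 6, 0, 0, 0, -1, 0, 0, 2, 0, 0, 0, -1, 0, 0, 2, 0, 0, 0, -1, 0, 0, 0, 0, 0, 0]

```text
t: 3.72
eef_pos: [0.6557, 0.0875, 0.1194]
tool_rot: [0.0, 0.997, -0.083, -0.0]
contact_force: [-0.7, -0.8, -0.1]
gripper_width: 0.001
```

Call:
drive_tool:
  series: [-1, 0, 0, 2, 0, 0, 0, -1, 0, 0, 0, 0, 0, 0]

```text
t: 3.98
eef_pos: [0.656, 0.0876, 0.1178]
tool_rot: [-0.0, 0.997, -0.083, 0.0]
contact_force: [-0.1, 0.2, 1.4]
gripper_width: -0.004
```

Call:
drive_tool:
  series: [-1, 0, 0, 1.5, 0, 0, 0, -1, 0, 0, 0, 0, 0, 0]

```text
t: 4.22
eef_pos: [0.656, 0.0876, 0.1162]
tool_rot: [-0.0, 0.997, -0.083, 0.0]
contact_force: [0.8, 0.5, 1.9]
gripper_width: 0.0
```

Call:
drive_tool:
  series: [-1, 0, 0, 1.5, 0, 0, 0, -1, 0, 0, 1.5, 0, 0, 0, -1, 0, 0, 0, 0, 0, 0]

```text
t: 4.6
eef_pos: [0.656, 0.0876, 0.1132]
tool_rot: [-0.0, 0.997, -0.083, 0.0]
contact_force: [0.1, -0.1, 3.1]
gripper_width: -0.002
```

Call:
drive_tool:
  series: [-1, 0, 0, 1.5, 0, 0, 0, -1, 0, 0, 0, 0, 0, 0]

```text
t: 4.85
eef_pos: [0.656, 0.0876, 0.1116]
tool_rot: [-0.0, 0.997, -0.083, 0.0]
contact_force: [0.9, 0.3, 4.8]
gripper_width: -0.002
```

Run:
```python
from h import *
c=cam('top','t1.png')
m=cv2.inRange(cv2.cvtColor(c['pixels'],cv2.COLOR_BGR2HSV),np.array([100,100,40]),np.array([130,255,255]));m[:,:260]=0
y,x=np.nonzero(m[200:320,260:360]);print(len(x),ray(c,(x.mean()+260,y.mean()+200),.066),st()[0]['contact_force'])
```

```text
0 [nan nan nan] [0.7972 0.4882 4.7685]<stdin>:4: RuntimeWarning: Mean of empty slice.
  ret = ret.dtype.type(ret / rcount)
```

Call:
drive_tool:
  series: [-1, 0, 0, 1, 0, 0, 0, -1, 0, 0, 0, 0, 0, 0]

```text
t: 5.15
eef_pos: [0.656, 0.0877, 0.1107]
tool_rot: [-0.0, 0.997, -0.083, 0.0]
contact_force: [1.5, -0.2, 4.2]
gripper_width: -0.002
```

Call:
drive_tool:
  series: [-1, 0, 0, -10, 0, 0, 0, -1, 0, 0, -40, 0, 0, 0, -1, 0, 0, -60, 0, 0, 0, -1, 0, 60, -10, 0, 0, 0, -1, 0, 60, 0, 0, 0, 0, -1, 0, 60, 0, 0, 0, 0, -1, 0, 60, 0, 0, 0, 0, -0.3, 0, 60, 0, 0, 0, 0, -0.3, 0, 60, 0, 0, 0, 0]

```text
t: 6.28
eef_pos: [0.5948, -0.269, 0.2303]
tool_rot: [-0.0, 0.997, -0.083, -0.001]
contact_force: [0.1, -1.1, 0.2]
gripper_width: 0.351
```

Run:
```python
from h import *
c=cam('top','t2.png')
m=cv2.inRange(cv2.cvtColor(c['pixels'],cv2.COLOR_BGR2HSV),np.array([100,100,40]),np.array([130,255,255]))
y,x=np.nonzero(m[200:320,260:360]);W=np.array([ray(c,(a+260,b+200),.066)[:2] for a,b in zip(x,y)],np.float32);print(len(x),W.mean(0),cv2.minAreaRect(W))
cv2.imwrite('pics/t2c.png',cv2.resize(c['pixels'][140:300,240:500],None,fx=3,fy=3,interpolation=2))
to(.6118,-.3305,.150,-.359)
```

```text
494 [0.4941 0.0382] ((0.4943825602531433, 0.038370147347450256), (0.09922989457845688, 0.034030262380838394), 80.67536926269531)
t 6.325 p [ 0.5912 -0.2806  0.2301] F [-1.397  -7.7529  0.8083] w 0.350407959109815 tilt [-0.0038 -0.0061 -1.    ]
rotvec [0.0069 0.0021 0.1814] shift now-axes [29.314  44.9509 80.3726] shift after-turn [36.8272 39.4931 80.148 ]
```

View pics/t2c.png

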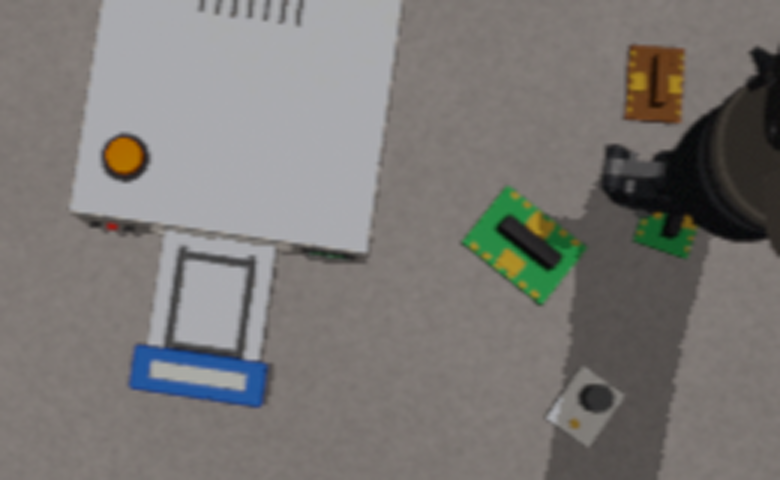

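The tray is out by about 86 mm (blue front now at crop 198,375), and the pocket rim is clear at crop (211,301). Now the carrier.

Call:
drive_tool:
  series: [-0.3, 0, 0, 0, 0, 0, 0.1, -0.3, 0, 0, 0, 0, 0, 0.093, -0.3, 33, 30, 40, 0, 0, 0, -0.3, 0, 0, 40, 0, 0, 0, -0.3, 0, 0, 0, 0, 0, 0, -0.3, 0, 0, 0, 0, 0, 0]

```text
t: 7.08
eef_pos: [0.6171, -0.3065, 0.1519]
tool_rot: [-0.0, 0.984, -0.178, 0.0]
contact_force: [-0.2, -0.5, 1.0]
gripper_width: 0.348
```

Run:
```python
from h import *
to(.6118,-.3305,.030,-.359)
c=np.load('pics/t2.png.npz');print('pocket',ray(c,(211/3+240,301/3+140),.039))
w=cam('wrist','w1.png')
```

```text
t 7.075 p [ 0.6171 -0.3065  0.1519] F [-0.2126 -0.4584  0.9575] w 0.3478405305058097 tilt [ 0.0008  0.0002 -1.    ]
rotvec [-0.0005 -0.0007  0.0005] shift now-axes [  3.3873  24.3432 121.914 ] shift after-turn [  3.4886  24.2857 121.9226]
pocket [0.5495 0.028  0.039 ]
```

View pics/w1.png

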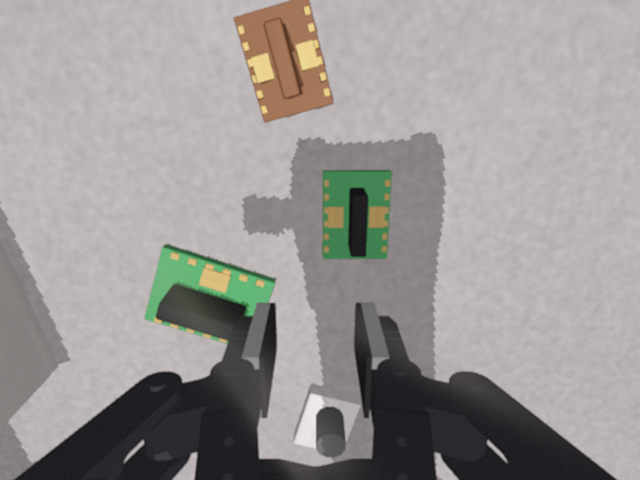

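Wrist view: the carrier is aligned with the tool, corners about (323,171), (391,171), (388,259), (322,259). Now a cross-check of its centre from this view.

Run:
```python
from h import *
w=np.load('pics/w1.png.npz')
P=np.array([ray(w,p,.006)[:2] for p in[(323,170.5),(391.5,170.5),(389,259.5),(322,259.5)]]);print(P.mean(0),np.linalg.norm(P-np.roll(P,1,0),axis=1))
d=P[0]+P[1]-P[2]-P[3];print('yaw',np.arctan2(d[1],d[0]))
print('ribtop',ray(w,(358.5,189),.028),ray(w,(358.5,255),.028))
x,y=P.mean(0);to(x,y,.03,-.359)
```

```text
[ 0.6131 -0.3346] [0.0609 0.0434 0.0609 0.0456]
yaw -0.3446582184680948
ribtop [ 0.6357 -0.3414  0.028 ] [ 0.5959 -0.3281  0.028 ]
t 7.125 p [ 0.6176 -0.3068  0.1527] F [-0.7788 -0.5181 -0.1105] w 0.3510641174316993 tilt [ 0.0024 -0.0006 -1.    ]
rotvec [-0.0003 -0.0025  0.0006] shift now-axes [  5.2812  27.6345 122.7068] shift after-turn [  5.5999  27.5942 122.7017]
```

Call:
drive_tool:
  series: [-0.3, 4, 26, 0, 0, 0, 0, -0.3, 0, 0, 30, 0, 0, 0, -0.3, 0, 0, 30, 0, 0, 0, -0.3, 0, 0, 30, 0, 0, 0, -0.3, 0, 0, 10, 0, 0, 0, -0.3, 0, 0, 0, 0, 0, 0, -0.3, 0, 0, 0, 0, 0, 0]

```text
t: 8.0
eef_pos: [0.6123, -0.3334, 0.0526]
tool_rot: [0.0, 0.984, -0.179, 0.001]
contact_force: [0.1, 0.2, -0.0]
gripper_width: 0.35
```

Run:
```python
from h import *
to(.6125,-.3325,.031,-.359)
```

```text
t 8.0 p [ 0.6123 -0.3334  0.0526] F [ 0.0564  0.2095 -0.0018] w 0.34974935864395285 tilt [ 0.0027 -0.0012 -1.    ]
rotvec [ 0.0002 -0.003  -0.0002] shift now-axes [-0.2329 -0.8887 21.5641] shift after-turn [-0.1685 -0.8842 21.5649]
```

Call:
drive_tool:
  series: [-0.3, 0, 0, 12, 0, 0, 0, -0.3, 0, 0, 8, 0, 0, 0, -0.3, 0, 0, 0, 0, 0, 0, -1, 0, 0, 0, 0, 0, 0, -1, 0, 0, 0, 0, 0, 0, -1, 0, 0, 0, 0, 0, 0, -1, 0, 0, 0, 0, 0, 0, -1, 0, 0, 0, 0, 0, 0]
  force: 25

```text
t: 9.0
eef_pos: [0.6111, -0.3329, 0.0306]
tool_rot: [-0.0, 0.984, -0.179, 0.0]
contact_force: [-0.1, -0.7, 0.3]
gripper_width: 0.113
```

Call:
drive_tool:
  series: [-1, 0, 0, -10, 0, 0, 0, -1, 0, 0, -40, 0, 0, 0, -1, 0, 0, -55, 0, 0, 0, -1, 0, 0, -40, 0, 0, 0, -1, 0, 0, 0, 0, 0, 0, -1, 0, 0, 0, 0, 0, 0]

```text
t: 9.75
eef_pos: [0.6107, -0.3328, 0.1754]
tool_rot: [-0.0, 0.984, -0.179, -0.0]
contact_force: [-0.5, -0.2, -0.8]
gripper_width: 0.105
```

Run:
```python
from h import *
w=cam('wrist','w2.png')
to(.5485,.0288,.17,-.164)
```

```text
t 9.8 p [ 0.6103 -0.3325  0.1745] F [ 0.53    0.2856 -0.4694] w 0.10824639878411282 tilt [-0.0019  0.0008 -1.    ]
rotvec [-0.0003  0.0021 -0.1952] shift now-axes [-184.8572 -316.566     4.9216] shift after-turn [-119.9667 -346.4075    4.5056]
```

View pics/w2.png

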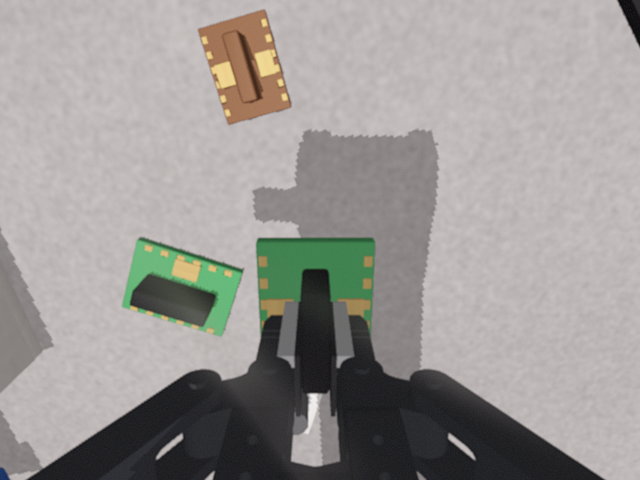

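The carrier is held level and square to the tool. Its front edge is at row 239, columns 258 to 374.

Run:
```python
from h import *
w=np.load('pics/w2.png.npz');o,p,M=st()
for uv in[(257.5,238.5),(374.5,238.5)]:
  print(M.T@(ray(w,uv,p[2]-.0306+.006)-p)*1000)
# pocket by several ways, rim corners from top view
c=np.load('pics/t2.png.npz');P=np.array([ray(c,(240+a/3,140+b/3),.039)[:2] for a,b in[(180,247),(255,257),(243,353),(168,347)]])
print(P.mean(0),np.linalg.norm(P-np.roll(P,1,0),axis=1))
```

```text
[ 33.9299 -20.4413  24.532 ]
[33.9663 22.4984 24.5274]
[0.5496 0.0277] [0.0767 0.0577 0.0736 0.0571]
```

Call:
drive_tool:
  series: [-1, 0, 0, 0, 0, 0, -0.1, -1, 0, 0, 0, 0, 0, -0.095, -1, -17, -50, 0, 0, 0, 0, -1, -17, -50, 0, 0, 0, 0, -1, -17, -50, 0, 0, 0, 0, -1, -17, -50, 0, 0, 0, 0, -1, -17, -50, 0, 0, 0, 0, -1, -17, -45, 0, 0, 0, 0, -1, -17, -45, 0, 0, 0, 0, -1, 0, 0, 0, 0, 0, 0, -1, 0, 0, 0, 0, 0, 0]

```text
t: 11.18
eef_pos: [0.5487, 0.0214, 0.1745]
tool_rot: [0.0, 0.997, -0.082, -0.001]
contact_force: [0.4, -1.3, -0.9]
gripper_width: 0.109
```

Run:
```python
from h import *
w=cam('wrist','w3.png')
to(.5485,.0288,.0646,-.164)
```

```text
t 11.225 p [0.549  0.0207 0.1747] F [ 0.4886  0.1604 -1.5425] w 0.11147639554770145 tilt [-0.0016 -0.0008 -1.    ]
rotvec [ 0.001   0.0014 -0.0016] shift now-axes [ -1.6754  -8.0572 110.1063] shift after-turn [ -1.8196  -7.9448 110.1122]
```

View pics/w3.png

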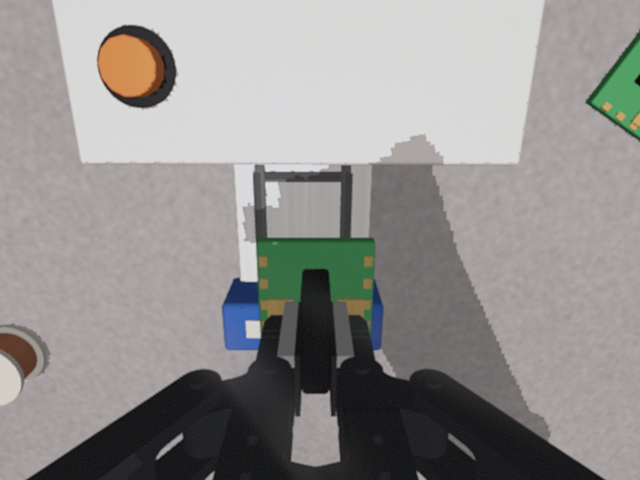

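The tester edge is level at row 163, so the yaw is aligned. The rim spans columns 254 to 352, with its far bar at rows 171 to 182. Next I measure the pocket and the carrier from this one image.

Run:
```python
from h import *
w=np.load('pics/w3.png.npz');o,p,M=st()
g=cv2.cvtColor(w['pixels'],cv2.COLOR_BGR2GRAY)
print('row205',g[205,235:375].tolist());print('col300',g[155:240,300].tolist())
t=lambda uv,z:(M.T@(ray(w,uv,z)-p)*1000)[:2]
print('board',t((257.5,238.5),p[2]-.0246),t((374.5,238.5),p[2]-.0246))
for z in(.0345,.039):
  print(z,'L',t((254,205),z),t((266,205),z),'R',t((341,205),z),t((352.5,205),z),'far',t((303,171),z),t((303,182),z))
print('front edge top',t((200,163),.084),t((450,163),.084), 'blue back edge', t((250,279),.066))
```

```text
row205 [166, 188, 211, 218, 218, 217, 216, 215, 216, 215, 216, 215, 200, 170, 164, 179, 195, 195, 174, 117, 79, 80, 84, 86, 88, 87, 99, 108, 109, 103, 110, 161, 194, 196, 195, 194, 195, 206, 219, 220, 218, 220, 219, 201, 168, 161, 162, 163, 163, 166, 165, 164, 165, 162, 161, 160, 159, 158, 160, 162, 164, 163, 164, 163, 161, 162, 162, 161, 163, 165, 166, 166, 163, 161, 159, 161, 161, 163, 163, 164, 164, 161, 161, 161, 161, 159, 160, 160, 161, 162, 161, 160, 161, 161, 160, 160, 161, 161, 161, 161, 162, 162, 162, 163, 153, 122, 74, 64, 66, 63, 58, 58, 57, 59, 55, 61, 98, 139, 160, 159, 160, 160, 158, 159, 159, 157, 157, 158, 157, 158, 160, 161, 163, 163, 154, 135, 115, 110, 114, 112]
col300 [217, 217, 217, 217, 217, 217, 216, 208, 195, 204, 215, 217, 217, 217, 219, 216, 182, 107, 76, 81, 76, 72, 63, 58, 59, 64, 85, 136, 161, 162, 161, 161, 160, 162, 162, 162, 160, 161, 162, 160, 161, 161, 161, 162, 161, 161, 162, 162, 161, 161, 162, 161, 160, 160, 161, 160, 161, 161, 160, 160, 160, 160, 161, 162, 160, 161, 160, 159, 159, 160, 161, 161, 160, 161, 160, 160, 158, 161, 161, 162, 163, 158, 130, 75, 54]
board [ 33.2821 -21.001 ] [33.3746 21.6033]
0.0345 L [ 14.813  -38.9925] [ 14.8297 -31.3512] R [14.9343 16.4092] [14.9503 23.7328] far [36.6503 -7.6327] [29.7358 -7.6826]
0.039 L [ 16.0223 -38.3195] [ 16.0387 -30.8102] R [16.1414 16.1256] [16.1572 23.3227] far [37.4825 -7.5012] [30.6874 -7.5503]
front edge top [ 49.704  -57.5447] [49.9797 67.1904] blue back edge [-22.244 -38.734]
```

Call:
drive_tool:
  series: [-1, -3, -7.5, 0, 0, 0, 0, -1, 0, 0, 30, 0, 0, 0, -1, 0, 0, 35, 0, 0, 0, -1, 0, 0, 20, 0, 0, 0, -1, 0, 0, 6, 0, 0, 0, -1, 0, 0, 0, 0, 0, 0, -1, 0, 0, 0, 0, 0, 0]

```text
t: 12.1
eef_pos: [0.5483, 0.0298, 0.0855]
tool_rot: [-0.0, 0.997, -0.082, 0.001]
contact_force: [0.5, -0.5, -0.5]
gripper_width: 0.109
```

Run:
```python
from h import *
w=cam('wrist','w4.png')
to(.5485,.0288,.0646,-.164)
cv2.imwrite('pics/w4c.png',cv2.resize(w['pixels'][120:370,180:450],None,fx=2.4,fy=2.4,interpolation=2))
```

```text
t 12.15 p [0.5483 0.0299 0.0856] F [-0.2249  0.343  -1.4406] w 0.10797358800843296 tilt [ 0.0018  0.0001 -1.    ]
rotvec [-0.0004 -0.0017 -0.0005] shift now-axes [ 0.3048  1.0264 20.9577] shift after-turn [ 0.3409  1.0175 20.9576]
```

View pics/w4c.png

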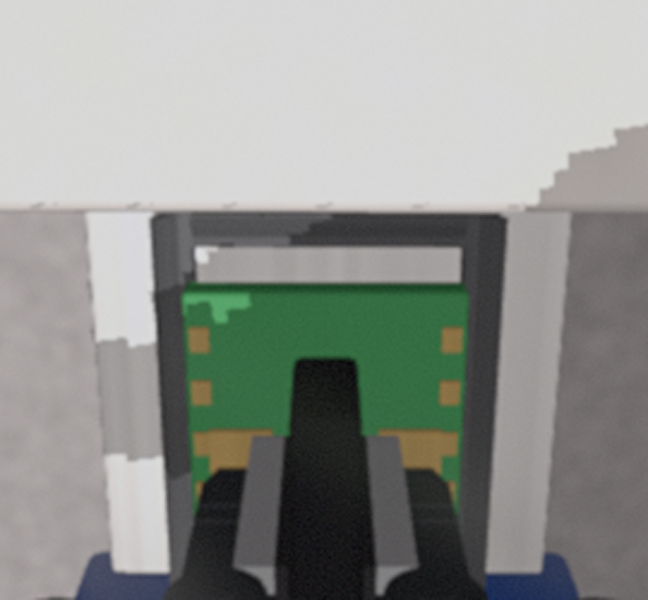

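Close view: the carrier is square over the pocket. Its front edge is at crop rows 283 to 290, columns 183 to 469. The pocket floor's far edge is at row 247, columns 196 to 462.

Run:
```python
from h import *
w=np.load('pics/w4.png.npz');o,p,M=st()
t=lambda a,b,z:(M.T@(ray(w,(180+a/2.4-.3,120+b/2.4-.3),z)-p)*1000)[:2]
b=p[2]-.0306
print('board top',t(183,291,b+.006),t(469,291,b+.006),'bottom',t(186,283,b),t(467,283,b))
print('floor far',t(196,247,.034),t(462,247,.034)); print('rim outer',t(152,215,.039),t(507,215,.039),'front',t(300,211,.084))
R_=cv2.Rodrigues(w['rvec'].astype(float))[0];print('cam in tool',M.T@(-R_.T@w['tvec'].ravel()-p)*1000)
```

```text
board top [ 32.6968 -20.8735] [32.744  22.6794] bottom [ 31.8745 -21.234 ] [31.9223 23.2015]
floor far [ 31.2778 -22.2101] [31.3264 25.094 ]
rim outer [ 38.5585 -28.8268] [38.6182 31.8184] front [51.6389 -2.3581]
cam in tool [  85.2176    0.8339 -120.6569]
```

Call:
drive_tool:
  series: [-1, -2.5, 0.5, 0, 0, 0, 0, -1, 0, 0, 0, 0, 0, 0, -1, 0, 0, 10, 0, 0, 0, -1, 0, 0, 5, 0, 0, 0, -1, 0, 0, 2, 0, 0, 0, -1, 0, 0, 0, 0, 0, 0]

```text
t: 12.9
eef_pos: [0.5452, 0.0296, 0.0677]
tool_rot: [0.0, 0.997, -0.082, -0.0]
contact_force: [-0.4, -0.8, 4.8]
gripper_width: 0.11
```

Call:
drive_tool:
  series: [-1, 0, 0, 2, 0, 0, 0, -1, 0, 0, 1, 0, 0, 0, -1, 0, 0, 0, 0, 0, 0]

```text
t: 13.28
eef_pos: [0.5465, 0.0294, 0.066]
tool_rot: [0.0, 0.997, -0.082, 0.001]
contact_force: [-1.5, -1.5, 14.1]
gripper_width: 0.109
```

Call:
drive_tool:
  series: [-1, 0, 0, -1.2, 0, 0, 0, -1, 0, 0, 0, 0, 0, 0]

```text
t: 13.52
eef_pos: [0.546, 0.0296, 0.0663]
tool_rot: [-0.0, 0.997, -0.082, 0.001]
contact_force: [1.2, -1.1, 6.1]
gripper_width: 0.115
```

Run:
```python
from h import *
w=cam('wrist','w5.png')
to(.5485,.0288,.0646,-.164)
cv2.imwrite('pics/w5c.png',cv2.resize(w['pixels'][120:370,180:450],None,fx=2.4,fy=2.4,interpolation=2))
```

```text
t 13.575 p [0.546  0.0296 0.0662] F [ 1.0923 -1.7503  6.7624] w 0.10865534441988568 tilt [ 0.0017 -0.0001 -1.    ]
rotvec [-0.0002 -0.0017 -0.0005] shift now-axes [2.574  0.3472 1.6544] shift after-turn [2.5767 0.3482 1.6499]
```

View pics/w5c.png

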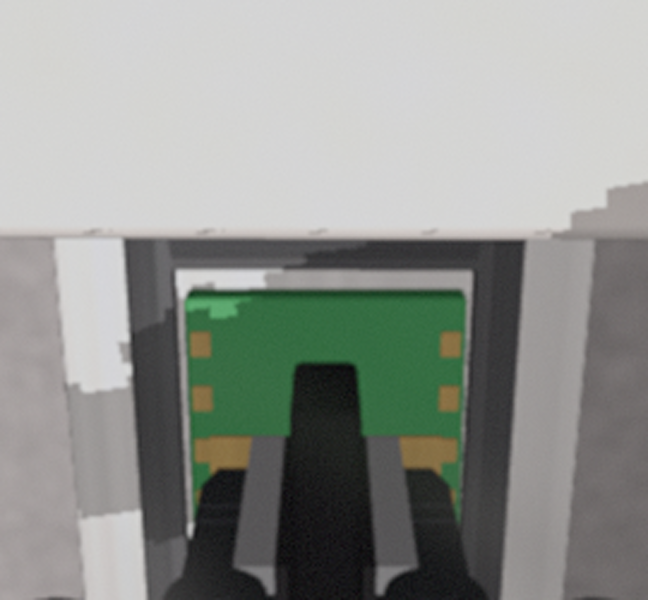

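The carrier sits about 2 mm too near the blue front: there is a 3.6 mm gap at the far edge (rows 268 to 291), so the near edge is on the rim slope. I'll ease it forward.

Call:
drive_tool:
  series: [-1, 0, 0, -1, 0, 0, 0, -1, 2, -0.3, 0, 0, 0, 0, -1, 0, 0, 0, 0, 0, 0, -1, 0, 0, 1, 0, 0, 0, -1, 0, 0, 1, 0, 0, 0, -1, 0, 0, 0, 0, 0, 0]

```text
t: 14.32
eef_pos: [0.5479, 0.0297, 0.0655]
tool_rot: [-0.0, 0.997, -0.082, 0.001]
contact_force: [-1.1, -0.8, 7.7]
gripper_width: 0.109
```

Run:
```python
from h import *
w=cam('wrist','w6.png')
to(.5485,.0288,.0646,-.164)
g=w['pixels'][:,:,:].astype(int)
for c in(270,300,330,360): print(c,[tuple(x) for x in g[225:246:1,c]][::2])
cv2.imwrite('pics/w6c.png',cv2.resize(w['pixels'][120:370,180:450],None,fx=2.4,fy=2.4,interpolation=2))
```

```text
t 14.375 p [0.5479 0.0297 0.0656] F [-1.6784 -0.6094  6.7803] w 0.11039034356159004 tilt [ 0.0018 -0.     -1.    ]
rotvec [-0.0003 -0.0017 -0.0003] shift now-axes [0.7666 0.8084 0.9594] shift after-turn [0.768  0.8084 0.9583]
270 [(np.int64(182), np.int64(185), np.int64(191)), (np.int64(97), np.int64(98), np.int64(100)), (np.int64(82), np.int64(81), np.int64(83)), (np.int64(99), np.int64(96), np.int64(98)), (np.int64(114), np.int64(114), np.int64(114)), (np.int64(204), np.int64(204), np.int64(204)), (np.int64(190), np.int64(191), np.int64(191)), (np.int64(128), np.int64(133), np.int64(132)), (np.int64(46), np.int64(70), np.int64(40)), (np.int64(59), np.int64(102), np.int64(44)), (np.int64(102), np.int64(158), np.int64(85))]
300 [(np.int64(185), np.int64(188), np.int64(194)), (np.int64(99), np.int64(98), np.int64(101)), (np.int64(84), np.int64(83), np.int64(84)), (np.int64(83), np.int64(82), np.int64(83)), (np.int64(72), np.int64(71), np.int64(73)), (np.int64(145), np.int64(146), np.int64(149)), (np.int64(155), np.int64(156), np.int64(159)), (np.int64(133), np.int64(137), np.int64(136
[... 440 characters left out ...]
), np.int64(162)), (np.int64(133), np.int64(138), np.int64(137)), (np.int64(43), np.int64(69), np.int64(36)), (np.int64(46), np.int64(80), np.int64(34)), (np.int64(63), np.int64(106), np.int64(50))]
360 [(np.int64(180), np.int64(183), np.int64(190)), (np.int64(89), np.int64(90), np.int64(95)), (np.int64(56), np.int64(54), np.int64(54)), (np.int64(63), np.int64(61), np.int64(61)), (np.int64(69), np.int64(67), np.int64(68)), (np.int64(138), np.int64(138), np.int64(142)), (np.int64(156), np.int64(156), np.int64(161)), (np.int64(131), np.int64(136), np.int64(135)), (np.int64(44), np.int64(68), np.int64(36)), (np.int64(46), np.int64(80), np.int64(35)), (np.int64(65), np.int64(107), np.int64(53))]
```

Call:
drive_tool:
  series: [-1, 0.8, 0, -0.7, 0, 0, 0, -1, 0, 0, 0, 0, 0, 0, -0.6, 0, 0, 0, 0, 0, 0, -0.3, 0, 0, 0, 0, 0, 0, -0.3, 0, 0, 0, 0, 0, 0, -0.3, 0, 0, 0, 0, 0, 0, -0.3, 0, 0, -10, 0, 0, 0, -0.3, 0, 0, -40, 0, 0, 0, -0.3, 0, 0, -55, 0, 0, 0, -0.3, -30, 0, -10, 0, 0, 0, -0.3, 0, 0, 0, 0, 0, 0, -0.3, 0, 0, 0, 0, 0, 0]

```text
t: 15.88
eef_pos: [0.5185, 0.0343, 0.1807]
tool_rot: [0.0, 0.997, -0.082, 0.0]
contact_force: [0.2, 0.3, -0.1]
gripper_width: 0.349
```

Run:
```python
from h import *
w=cam('wrist','w7.png')
to(.5485,.0288,.0646,-.164)
s=cam('scene','s7.png')
cv2.imwrite('pics/w7c.png',np.hstack([cv2.resize(w['pixels'][60:310,200:440],None,fx=2,fy=2,interpolation=2),cv2.resize(s['pixels'][190:315,260:400],None,fx=2,fy=4,interpolation=2)]))
```

```text
t 15.925 p [0.5186 0.0343 0.1803] F [ 0.1382 -0.5775 -0.9234] w 0.34913583148247995 tilt [ 0.     -0.0001 -1.    ]
rotvec [ 0.0001 -0.     -0.0005] shift now-axes [ 30.3857   0.5374 115.7229] shift after-turn [ 30.3886   0.5582 115.722 ]
```

View pics/w7c.png

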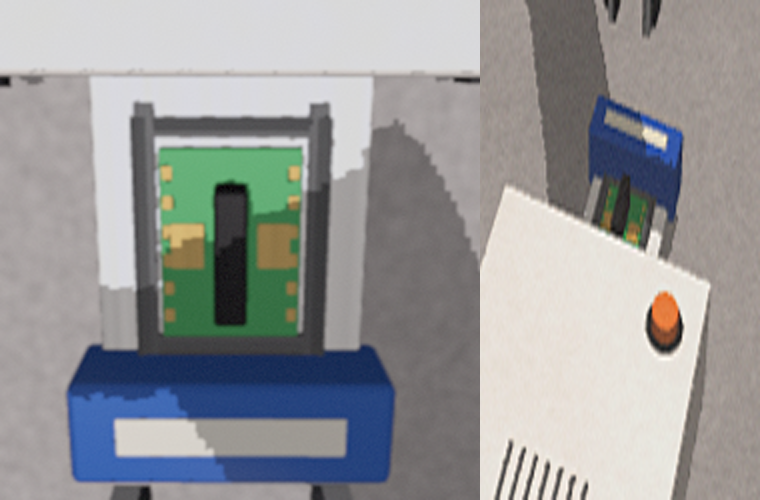

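The carrier lies in the pocket, but there is a gap of about 3 mm at the far side and none at the near side. I'll check that it is flat.

Run:
```python
from h import *
w=dict(np.load('pics/w7.png.npz'));o,p,M=st()
h=cv2.cvtColor(w['pixels'],cv2.COLOR_BGR2HSV)
m=cv2.inRange(h,np.array([15,80,40]),np.array([85,255,255]));k=np.zeros_like(m);k[125:235,272:360]=m[125:235,272:360]
k=cv2.morphologyEx(k,cv2.MORPH_CLOSE,np.ones((19,19)))
for r in (138,146,160,190,210,220,224): x=np.nonzero(k[r])[0];print(r,x.min(),x.max(),(M.T@(ray(w,(x.max()+.5,r),.04)-ray(w,(x.min()-.5,r),.04)))[1]*1000)
y=np.nonzero(k[:,290])[0];print(y.min(),y.max());t=lambda u,v,z:(M.T@(ray(w,(u,v),z)-p)*1000)[:2]
print('board',t(316,y.min()-.5,.04),t(316,y.max()+.5,.04))
g=cv2.cvtColor(w['pixels'],cv2.COLOR_BGR2GRAY);print(g[110:140,345].tolist(),g[110:140,300].tolist(),g[218:242,300].tolist())
```

```text
138 280 350 43.0240458898345
146 280 349 42.67765054639239
160 280 349 43.139503955150765
190 281 348 42.90183127035061
210 282 348 42.950618453672455
220 282 348 43.29877028901159
224 282 348 43.43961652372777
134 227
board [59.8363  1.151 ] [0.1601 1.2444]
[217, 217, 218, 217, 218, 219, 216, 192, 135, 86, 78, 83, 79, 79, 83, 95, 105, 111, 133, 168, 203, 217, 203, 160, 125, 138, 148, 150, 148, 147] [217, 217, 217, 217, 217, 218, 218, 199, 149, 90, 79, 82, 85, 80, 85, 96, 103, 117, 162, 202, 218, 219, 202, 160, 126, 139, 150, 149, 150, 149] [88, 85, 89, 89, 88, 87, 89, 89, 88, 80, 73, 66, 68, 65, 66, 64, 64, 61, 58, 49, 46, 41, 44, 46]
```

It's within noise, but the gap suggests the near edge may still be on the slope. I'll regrip, ease it 1.7 mm back, and let it settle.

Call:
drive_tool:
  series: [-0.3, 30, 0, 10, 0, 0, 0, -0.3, 0, 0, 40, 0, 0, 0, -0.3, 0, 0, 45, 0, 0, 0, -0.3, 0, 0, 18, 0, 0, 0, -0.3, 0, 0, 0, 0, 0, 0, -1, 0, 0, 0, 0, 0, 0, -1, 0, 0, 0, 0, 0, 0, -1, 0, 0, 0, 0, 0, 0, -1, 0, 0, 0, 0, 0, 0]
  force: 25

```text
t: 17.1
eef_pos: [0.549, 0.0297, 0.0689]
tool_rot: [-0.0, 0.997, -0.082, 0.001]
contact_force: [-0.8, 0.7, 7.1]
gripper_width: 0.106
```

```bash
cat > gap.py <<'E'
from h import *
import sys
w=cam('wrist',sys.argv[1]);o,p,M=st();print(p,o['contact_force'],o['gripper_width'])
g=cv2.cvtColor(w['pixels'],cv2.COLOR_BGR2GRAY)
for c in(275,300,355):print(g[222:250,c].tolist())
E
python3 gap.py w8.png
```

```text
[0.549  0.0297 0.0689] [-1.5366 -0.397   7.2292] 0.10720418150879274
[207, 196, 189, 188, 157, 99, 74, 77, 79, 79, 82, 91, 96, 95, 114, 169, 202, 213, 211, 186, 125, 63, 53, 58, 68, 82, 87, 95]
[208, 203, 198, 192, 159, 101, 76, 77, 80, 67, 55, 58, 59, 59, 72, 116, 145, 157, 154, 141, 110, 67, 50, 58, 66, 76, 82, 83]
[208, 205, 199, 190, 157, 92, 51, 50, 51, 52, 54, 60, 62, 58, 66, 104, 142, 156, 158, 145, 110, 67, 51, 55, 65, 80, 82, 83]
```

Call:
drive_tool:
  series: [-1, 0.7, 0, -1, 0, 0, 0, -1, 0, 0, 0, 0, 0, 0]

```text
t: 17.4
eef_pos: [0.5488, 0.0294, 0.0689]
tool_rot: [-0.0, 0.997, -0.082, 0.0]
contact_force: [-1.1, 0.2, 3.6]
gripper_width: 0.108
```

```bash
python3 gap.py w9.png
python3 -c "
import cv2;a=cv2.imread('pics/w9.png');cv2.imwrite('pics/w9c.png',cv2.resize(a[210:400,220:420],None,fx=3,fy=3,interpolation=2))"
```

```text
[0.5488 0.0295 0.0689] [-0.7427 -0.0634  5.5051] 0.10877769575149028
[208, 202, 194, 183, 149, 95, 75, 76, 76, 81, 89, 95, 94, 98, 137, 190, 212, 213, 203, 175, 119, 61, 50, 58, 68, 78, 84, 83]
[207, 202, 195, 186, 152, 98, 77, 77, 78, 65, 59, 59, 59, 61, 92, 135, 156, 158, 154, 145, 110, 65, 52, 57, 65, 76, 82, 82]
[207, 197, 192, 189, 157, 87, 48, 49, 53, 52, 58, 60, 59, 58, 81, 131, 156, 158, 156, 145, 111, 64, 52, 50, 66, 77, 82, 84]
```

Call:
drive_tool:
  series: [-1, 0, 0, -4, 0, 0, 0, -1, 0, 0, -6, 0, 0, 0, -1, 0, 0, 0, 0, 0, 0, -1, 0, 0, 0, 0, 0, 0]

```text
t: 17.95
eef_pos: [0.5483, 0.0295, 0.0784]
tool_rot: [0.0, 0.997, -0.082, -0.0]
contact_force: [0.7, -0.5, -0.9]
gripper_width: 0.108
```

```bash
python3 gap.py w10.png
python3 -c "
import cv2;a=cv2.imread('pics/w10.png');cv2.imwrite('pics/w10c.png',cv2.resize(a[160:400,200:440],None,fx=2.5,fy=2.5,interpolation=2))"
```

```text
[0.5483 0.0295 0.0783] [ 0.4738 -1.2483 -2.3082] 0.1019763161849101
[78, 85, 96, 102, 100, 107, 137, 155, 158, 156, 156, 158, 158, 158, 159, 158, 158, 158, 158, 147, 113, 67, 55, 65, 88, 114, 127, 114]
[68, 59, 59, 65, 64, 83, 133, 156, 160, 158, 158, 157, 156, 157, 158, 156, 157, 157, 158, 146, 108, 66, 55, 56, 70, 80, 85, 88]
[56, 54, 59, 64, 58, 82, 133, 157, 159, 158, 159, 158, 157, 159, 156, 158, 158, 158, 159, 147, 113, 67, 50, 59, 70, 81, 86, 86]
```

View pics/w10c.png

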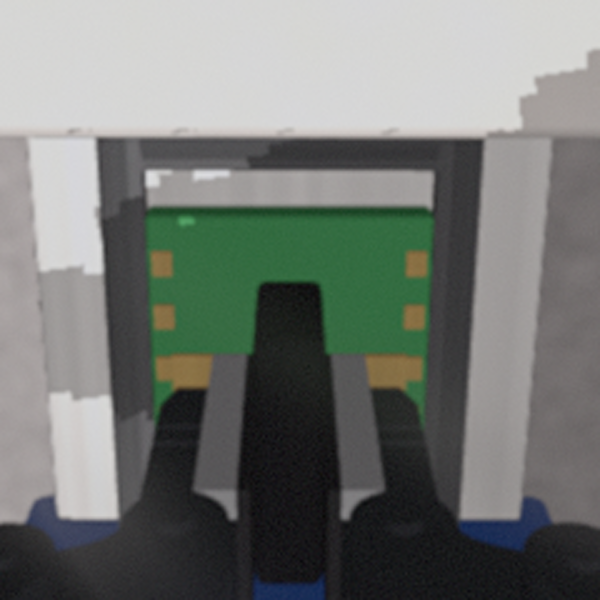

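Lifted clear. The far floor edge is at crop row 169 and the board's lower front edge is at row 207. Now the needed shift.

Run:
```python
from h import *
w=np.load('pics/w10.png.npz');o,p,M=st()
t=lambda u,v,z:(M.T@(ray(w,(u,v),z)-p)*1000)[:2]
print('floor',t(200+145/2.5,227.8,.034),t(200+434/2.5,227.8,.034))
for off in(.0306,.034,.0349):print(off,'bot',t(200+148/2.5,242.3,p[2]-off),t(200+432/2.5,242.3,p[2]-off))
```

```text
floor [ 31.3202 -22.7193] [31.3628 24.7549]
0.0306 bot [ 29.9749 -20.5632] [30.0148 22.7343]
0.034 bot [ 28.7344 -21.0438] [28.7753 23.2264]
0.0349 bot [ 28.4061 -21.171 ] [28.4472 23.3566]
```

Call:
drive_tool:
  series: [-1, 1.2, 0, 0, 0, 0, 0, -1, 0, 0, 0, 0, 0, 0, -1, 0, 0, 5, 0, 0, 0, -1, 0, 0, 3, 0, 0, 0, -1, 0, 0, 1, 0, 0, 0, -1, 0, 0, 0, 0, 0, 0]

```text
t: 18.75
eef_pos: [0.5497, 0.0293, 0.0694]
tool_rot: [0.0, 0.997, -0.082, -0.0]
contact_force: [-0.6, -1.2, -0.2]
gripper_width: 0.109
```

Call:
drive_tool:
  series: [-1, 0, 0, 1, 0, 0, 0, -1, 0, 0, 0, 0, 0, 0]

```text
t: 19.0
eef_pos: [0.5501, 0.0293, 0.0689]
tool_rot: [-0.0, 0.997, -0.082, 0.0]
contact_force: [-1.8, -0.4, 3.9]
gripper_width: 0.109
```

```bash
python3 gap.py w11.png
```

```text
[0.55   0.0293 0.0689] [-1.1556 -0.7144  3.9873] 0.10787583485773901
[210, 210, 210, 209, 207, 198, 191, 186, 155, 98, 73, 77, 79, 92, 95, 94, 101, 135, 171, 173, 131, 75, 51, 58, 87, 113, 124, 113]
[210, 210, 210, 209, 208, 204, 199, 190, 156, 91, 52, 50, 53, 57, 60, 61, 68, 103, 138, 143, 110, 65, 50, 55, 65, 76, 80, 82]
[210, 209, 210, 211, 209, 205, 194, 184, 164, 112, 60, 48, 52, 58, 60, 60, 66, 102, 138, 142, 113, 64, 52, 57, 67, 76, 82, 84]
```

Contact appeared sharply at the same height, the gap is now about 1.3 mm at the far side (1.5 is centred). Release.

Call:
drive_tool:
  series: [-1, 0, 0, -0.7, 0, 0, 0, -1, 0, 0, 0, 0, 0, 0, -0.7, 0, 0, 0, 0, 0, 0, -0.4, 0, 0, 0, 0, 0, 0, -0.4, 0, 0, 0, 0, 0, 0, -0.4, 0, 0, -10, 0, 0, 0, -0.4, 0, 0, -40, 0, 0, 0, -0.4, 0, 0, -50, 0, 0, 0, -0.4, -30, 0, -10, 0, 0, 0, -0.4, 0, 0, 0, 0, 0, 0, -0.4, 0, 0, 0, 0, 0, 0]

```text
t: 20.42
eef_pos: [0.5205, 0.034, 0.1794]
tool_rot: [0.0, 0.997, -0.082, 0.0]
contact_force: [0.6, 0.6, -0.1]
gripper_width: 0.299
```

Run:
```python
from h import *
w=cam('wrist','w12.png');c=cam('top','t12.png')
to(.4468,.0462,.054,-.164)
cv2.imwrite('pics/w12c.png',np.hstack([cv2.resize(w['pixels'][60:310,200:440],None,fx=2,fy=2,interpolation=2)]))
```

```text
t 20.525 p [0.5205 0.034  0.1789] F [0.0103 0.3334 0.4674] w 0.2976204636917847 tilt [-0.0003 -0.     -1.    ]
rotvec [ 0.0001  0.0003 -0.0005] shift now-axes [-74.6829   0.0403 124.8801] shift after-turn [-74.7175   0.0073 124.8594]
```

View pics/w12c.png

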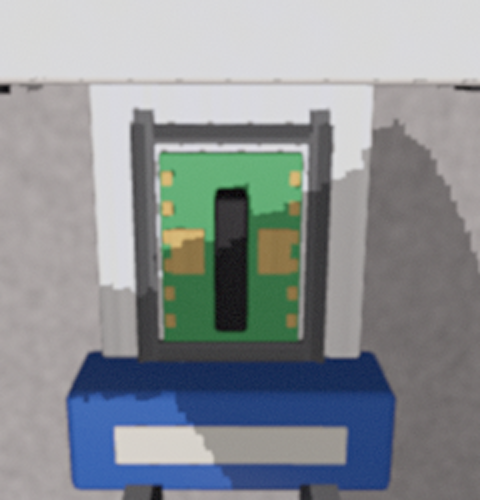

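The carrier is centred and lies flat in the pocket (crop 160-302, 152-340), with an even rim all round. Now I go in front of the blue block with shut fingers.

Call:
drive_tool:
  series: [-1, -38, 0, 0, 0, 0, 0, -1, -38, 0, 0, 0, 0, 0, -1, 0, 0, 0, 0, 0, 0, -1, 0, 0, 40, 0, 0, 0, -1, 0, 0, 45, 0, 0, 0, -1, 0, 0, 40, 0, 0, 0, -1, 0, 0, 0, 0, 0, 0, -1, 0, 0, 0, 0, 0, 0]

```text
t: 21.52
eef_pos: [0.4464, 0.0468, 0.0549]
tool_rot: [-0.0, 0.997, -0.082, 0.001]
contact_force: [0.0, -0.7, 0.6]
gripper_width: -0.001
```

Run:
```python
from h import *
to(.4774-.011*.986,.0411+.0018,.054,-.164)
o,p,M=st();print(M.T@np.array(o['contact_force']))
```

```text
t 21.525 p [0.4464 0.0468 0.0549] F [ 0.0466 -0.7078  0.5744] w -0.0006559098587443049 tilt [ 0.0011  0.0002 -1.    ]
rotvec [-0.0004 -0.001  -0.0004] shift now-axes [20.4891  0.5325  0.9426] shift after-turn [20.4898  0.5413  0.9217]
[ 0.1624  0.6904 -0.5745]
```

Call:
drive_tool:
  series: [-1, 10, 0, 0, 0, 0, 0, -1, 6, 0, 0, 0, 0, 0, -1, 3, 0, 0, 0, 0, 0, -1, 4, 0, 0, 0, 0, 0, -1, 7, 0, 0, 0, 0, 0, -1, 8, 0, 0, 0, 0, 0, -1, 8, 0, 0, 0, 0, 0, -1, 8, 0, 0, 0, 0, 0, -1, 8, 0, 0, 0, 0, 0, -1, 8, 0, 0, 0, 0, 0]

```text
t: 22.78
eef_pos: [0.5144, 0.0349, 0.054]
tool_rot: [0.0, 0.997, -0.082, -0.0]
contact_force: [-5.2, -0.5, 1.8]
gripper_width: -0.001
```

Call:
drive_tool:
  series: [-1, 6, 0, 0, 0, 0, 0, -1, 6, 0, 0, 0, 0, 0, -1, 6, 0, 0, 0, 0, 0, -1, 5, 0, 0, 0, 0, 0, -1, 3, 0, 0, 0, 0, 0, -1, 0, 0, 0, 0, 0, 0]

```text
t: 23.52
eef_pos: [0.5402, 0.0308, 0.0541]
tool_rot: [-0.0, 0.997, -0.082, 0.0]
contact_force: [-3.1, -0.9, -0.4]
gripper_width: -0.003
```

```bash
cat > f.py <<'E'
from h import *
o,p,M=st();X=np.array([.9866,-.1633]);O=np.array([.5963,.0213])
print('t',o['t'],'face x from tester (latched -34):',(np.dot(p[:2]-O,X)+.011)*1000,'lat',np.dot(p[:2]-O,[.1633,.9866])*1000,'z',p[2],'Ftool',M.T@np.array(o['contact_force']))
E
python3 f.py
```

```text
t 23.525 face x from tester (latched -34): -45.93568441230011 lat 0.2217099653165138 z 0.05407240802386931 Ftool [-2.8946  1.4249  0.3952]
```

Call:
drive_tool:
  series: [-1, 3, 0, 0, 0, 0, 0, -1, 3, 0, 0, 0, 0, 0, -1, 2, 0, 0, 0, 0, 0, -1, 2, 0, 0, 0, 0, 0, -1, 0, 0, 0, 0, 0, 0]

```text
t: 24.15
eef_pos: [0.5498, 0.0292, 0.0541]
tool_rot: [0.0, 0.997, -0.082, 0.0]
contact_force: [-4.4, -1.4, 0.4]
gripper_width: -0.003
```

```bash
python3 f.py
```

```text
t 24.15 face x from tester (latched -34): -36.1515098189792 lat 0.23924364224285358 z 0.05411716824654974 Ftool [-4.0893  2.0947 -0.3736]
```

Call:
drive_tool:
  series: [-1, 1, 0, 0, 0, 0, 0, -1, 1, 0, 0, 0, 0, 0]

```text
t: 24.4
eef_pos: [0.5515, 0.0289, 0.0541]
tool_rot: [0.0, 0.997, -0.082, -0.0]
contact_force: [-5.2, -0.9, 0.2]
gripper_width: -0.005
```

Call:
drive_tool:
  series: [-1, 1, 0, 0, 0, 0, 0, -1, 1, 0, 0, 0, 0, 0]

```text
t: 24.65
eef_pos: [0.5534, 0.0286, 0.0541]
tool_rot: [0.0, 0.997, -0.082, -0.0]
contact_force: [-5.3, -2.2, 0.9]
gripper_width: 0.002
```

Call:
drive_tool:
  series: [-1, 1, 0, 0, 0, 0, 0, -1, 0, 0, 0, 0, 0, 0]

```text
t: 24.9
eef_pos: [0.5545, 0.0284, 0.0541]
tool_rot: [0.0, 0.997, -0.082, -0.0]
contact_force: [-4.2, -0.7, 0.1]
gripper_width: -0.0
```

Call:
drive_tool:
  series: [-1, 0.5, 0, 0, 0, 0, 0, -1, 0.5, 0, 0, 0, 0, 0]

```text
t: 25.15
eef_pos: [0.5554, 0.0283, 0.0541]
tool_rot: [0.0, 0.997, -0.082, -0.0]
contact_force: [-5.3, -1.9, 1.5]
gripper_width: -0.002
```

Call:
drive_tool:
  series: [-1, 0.5, 0, 0, 0, 0, 0, -1, 0.5, 0, 0, 0, 0, 0]

```text
t: 25.4
eef_pos: [0.5564, 0.0281, 0.0541]
tool_rot: [0.0, 0.997, -0.082, -0.0]
contact_force: [-5.2, -2.1, 0.4]
gripper_width: -0.001
```

Call:
drive_tool:
  series: [-1, 0.5, 0, 0, 0, 0, 0, -1, 0.5, 0, 0, 0, 0, 0]

```text
t: 25.65
eef_pos: [0.5574, 0.028, 0.0541]
tool_rot: [0.0, 0.997, -0.082, -0.0]
contact_force: [-5.9, -1.4, 0.3]
gripper_width: -0.004
```

Call:
drive_tool:
  series: [-1, 0.5, 0, 0, 0, 0, 0, -1, 0.5, 0, 0, 0, 0, 0]

```text
t: 25.9
eef_pos: [0.5583, 0.0278, 0.0541]
tool_rot: [0.0, 0.997, -0.082, -0.0]
contact_force: [-4.5, -0.9, 1.2]
gripper_width: -0.006
```

Call:
drive_tool:
  series: [-1, 0.5, 0, 0, 0, 0, 0, -1, 0.5, 0, 0, 0, 0, 0]

```text
t: 26.15
eef_pos: [0.5593, 0.0276, 0.0541]
tool_rot: [0.0, 0.997, -0.082, -0.0]
contact_force: [-5.5, -1.7, 0.5]
gripper_width: 0.002
```

Call:
drive_tool:
  series: [-1, 0.5, 0, 0, 0, 0, 0, -1, 0.5, 0, 0, 0, 0, 0]

```text
t: 26.4
eef_pos: [0.5603, 0.0274, 0.0541]
tool_rot: [0.0, 0.997, -0.082, -0.0]
contact_force: [-4.2, -2.1, 0.5]
gripper_width: 0.002
```

Call:
drive_tool:
  series: [-1, 0.5, 0, 0, 0, 0, 0, -1, 0.5, 0, 0, 0, 0, 0]

```text
t: 26.65
eef_pos: [0.5611, 0.0273, 0.0541]
tool_rot: [0.0, 0.997, -0.082, -0.0]
contact_force: [-6.5, -0.9, 1.1]
gripper_width: 0.001
```

Call:
drive_tool:
  series: [-1, 0.5, 0, 0, 0, 0, 0, -1, 0, 0, 0, 0, 0, 0]

```text
t: 26.9
eef_pos: [0.5616, 0.0272, 0.0541]
tool_rot: [0.0, 0.997, -0.082, -0.0]
contact_force: [-6.8, -1.7, 1.0]
gripper_width: 0.002
```

Call:
drive_tool:
  series: [-1, 0.5, 0, 0, 0, 0, 0, -1, 0, 0, 0, 0, 0, 0]

```text
t: 27.15
eef_pos: [0.562, 0.0271, 0.0541]
tool_rot: [0.0, 0.997, -0.082, -0.001]
contact_force: [-5.9, -1.5, 2.4]
gripper_width: -0.002
```

Call:
drive_tool:
  series: [-1, 0.5, 0, 0, 0, 0, 0, -1, 0, 0, 0, 0, 0, 0]

```text
t: 27.4
eef_pos: [0.5625, 0.0271, 0.0541]
tool_rot: [0.0, 0.997, -0.082, -0.0]
contact_force: [-6.1, -1.2, 1.6]
gripper_width: -0.002
```

Call:
drive_tool:
  series: [-1, 0, 0, 0, 0, 0, 0]

```text
t: 27.52
eef_pos: [0.5625, 0.0271, 0.0541]
tool_rot: [0.0, 0.997, -0.082, -0.0]
contact_force: [-6.1, -1.8, 0.4]
gripper_width: 0.0
```

Call:
drive_tool:
  series: [-1, 0.5, 0, 0, 0, 0, 0, -1, 0, 0, 0, 0, 0, 0]

```text
t: 27.78
eef_pos: [0.563, 0.027, 0.0541]
tool_rot: [0.0, 0.997, -0.082, -0.001]
contact_force: [-6.6, -1.5, 1.1]
gripper_width: -0.005
```

Call:
drive_tool:
  series: [-1, 0, 0, 0, 0, 0, 0]

```text
t: 27.9
eef_pos: [0.563, 0.027, 0.0541]
tool_rot: [0.0, 0.997, -0.082, -0.0]
contact_force: [-6.4, -2.0, 1.2]
gripper_width: -0.0
```

Call:
drive_tool:
  series: [-1, 0.5, 0, 0, 0, 0, 0, -1, 0, 0, 0, 0, 0, 0]

```text
t: 28.15
eef_pos: [0.5634, 0.0269, 0.0541]
tool_rot: [0.0, 0.997, -0.082, -0.001]
contact_force: [-6.0, -1.7, 2.2]
gripper_width: 0.0
```

Call:
drive_tool:
  series: [-1, 0.5, 0, 0, 0, 0, 0, -1, 0, 0, 0, 0, 0, 0]

```text
t: 28.4
eef_pos: [0.5639, 0.0268, 0.0541]
tool_rot: [0.0, 0.997, -0.082, -0.001]
contact_force: [-5.8, -1.8, 1.7]
gripper_width: 0.001
```

Call:
drive_tool:
  series: [-1, 0, 0, 0, 0, 0, 0]

```text
t: 28.52
eef_pos: [0.5639, 0.0269, 0.0541]
tool_rot: [0.0, 0.997, -0.082, -0.001]
contact_force: [-6.4, -1.6, 1.8]
gripper_width: -0.002
```

Call:
drive_tool:
  series: [-1, 0.5, 0, 0, 0, 0, 0, -1, 0.5, 0, 0, 0, 0, 0]

```text
t: 28.78
eef_pos: [0.5647, 0.0267, 0.0541]
tool_rot: [0.0, 0.997, -0.082, -0.001]
contact_force: [-7.0, -1.6, 1.5]
gripper_width: 0.002
```

Call:
drive_tool:
  series: [-1, 0, 0, 0, 0, 0, 0]

```text
t: 28.9
eef_pos: [0.5649, 0.0267, 0.0541]
tool_rot: [0.0, 0.997, -0.082, -0.001]
contact_force: [-6.7, -1.8, 1.7]
gripper_width: 0.002
```

Call:
drive_tool:
  series: [-1, 0.5, 0, 0, 0, 0, 0, -1, 0.5, 0, 0, 0, 0, 0]

```text
t: 29.15
eef_pos: [0.5657, 0.0265, 0.0541]
tool_rot: [0.0, 0.997, -0.082, -0.001]
contact_force: [-7.3, -1.7, 2.4]
gripper_width: 0.003
```

Call:
drive_tool:
  series: [-1, 0, 0, 0, 0, 0, 0]

```text
t: 29.28
eef_pos: [0.5658, 0.0265, 0.0541]
tool_rot: [0.0, 0.997, -0.082, -0.001]
contact_force: [-7.2, -1.6, 2.0]
gripper_width: -0.002
```

Slowly nearing 7 to 8 N. Half-millimetre steps from here.

Call:
drive_tool:
  series: [-1, 0.5, 0, 0, 0, 0, 0, -1, 0, 0, 0, 0, 0, 0]

```text
t: 29.52
eef_pos: [0.5663, 0.0265, 0.0541]
tool_rot: [0.0, 0.997, -0.082, -0.001]
contact_force: [-7.1, -1.7, 2.3]
gripper_width: -0.001
```

Call:
drive_tool:
  series: [-1, 0.5, 0, 0, 0, 0, 0, -1, 0, 0, 0, 0, 0, 0]

```text
t: 29.78
eef_pos: [0.5667, 0.0264, 0.0541]
tool_rot: [0.0, 0.997, -0.082, -0.001]
contact_force: [-6.2, -1.4, 1.5]
gripper_width: -0.004
```

Call:
drive_tool:
  series: [-1, 0, 0, 0, 0, 0, 0]

```text
t: 29.9
eef_pos: [0.5667, 0.0264, 0.0541]
tool_rot: [0.0, 0.997, -0.082, -0.001]
contact_force: [-6.7, -1.5, 1.8]
gripper_width: 0.0
```

Call:
drive_tool:
  series: [-1, 0.5, 0, 0, 0, 0, 0, -1, 0, 0, 0, 0, 0, 0]

```text
t: 30.15
eef_pos: [0.5672, 0.0263, 0.0541]
tool_rot: [0.0, 0.997, -0.082, -0.001]
contact_force: [-6.7, -1.5, 2.7]
gripper_width: 0.004
```

Call:
drive_tool:
  series: [-1, 0.5, 0, 0, 0, 0, 0, -1, 0, 0, 0, 0, 0, 0]

```text
t: 30.4
eef_pos: [0.5677, 0.0262, 0.0541]
tool_rot: [0.0, 0.997, -0.082, -0.001]
contact_force: [-5.6, -0.5, 3.0]
gripper_width: -0.002
```

Call:
drive_tool:
  series: [-1, 0.5, 0, 0, 0, 0, 0, -1, 0, 0, 0, 0, 0, 0]

```text
t: 30.65
eef_pos: [0.5681, 0.0261, 0.0541]
tool_rot: [0.0, 0.997, -0.082, -0.001]
contact_force: [-7.0, -1.5, 3.5]
gripper_width: 0.003
```

```bash
python3 f.py
```

```text
t 30.65 face x from tester (latched -34): -17.586806822179675 lat 0.16990459971631647 z 0.054109634643473487 Ftool [-6.7037  2.6673 -3.5015]
```

Call:
drive_tool:
  series: [-1, 0.5, 0, 0, 0, 0, 0, -1, 0, 0, 0, 0, 0, 0]

```text
t: 30.9
eef_pos: [0.5686, 0.0261, 0.0541]
tool_rot: [0.0, 0.997, -0.082, -0.001]
contact_force: [-7.4, -1.1, 3.4]
gripper_width: 0.0
```

Call:
drive_tool:
  series: [-1, 0.5, 0, 0, 0, 0, 0, -1, 0, 0, 0, 0, 0, 0]

```text
t: 31.15
eef_pos: [0.569, 0.026, 0.0541]
tool_rot: [0.0, 0.997, -0.082, -0.001]
contact_force: [-6.5, -1.7, 2.5]
gripper_width: -0.0
```

Call:
drive_tool:
  series: [-1, 0.5, 0, 0, 0, 0, 0, -1, 0, 0, 0, 0, 0, 0]

```text
t: 31.4
eef_pos: [0.5697, 0.0259, 0.0541]
tool_rot: [0.0, 0.997, -0.082, -0.001]
contact_force: [-7.7, -1.7, 2.2]
gripper_width: 0.001
```

Call:
drive_tool:
  series: [-1, 0.5, 0, 0, 0, 0, 0, -1, 0, 0, 0, 0, 0, 0]

```text
t: 31.65
eef_pos: [0.5704, 0.0258, 0.0541]
tool_rot: [0.0, 0.997, -0.082, -0.0]
contact_force: [-6.2, -1.4, 1.3]
gripper_width: -0.003
```

Call:
drive_tool:
  series: [-1, 0, 0, 0, 0, 0, 0]

```text
t: 31.78
eef_pos: [0.5704, 0.0258, 0.0541]
tool_rot: [0.0, 0.997, -0.082, -0.001]
contact_force: [-6.6, -1.7, 1.6]
gripper_width: -0.002
```

Call:
drive_tool:
  series: [-1, 0.3, 0, 0, 0, 0, 0, -1, 0, 0, 0, 0, 0, 0]

```text
t: 32.02
eef_pos: [0.571, 0.0256, 0.0541]
tool_rot: [0.0, 0.997, -0.082, -0.0]
contact_force: [-5.3, -1.0, 0.5]
gripper_width: 0.0
```

Call:
drive_tool:
  series: [-1, 0, 0, 0, 0, 0, 0]

```text
t: 32.15
eef_pos: [0.571, 0.0257, 0.0541]
tool_rot: [0.0, 0.997, -0.082, -0.0]
contact_force: [-5.8, -1.7, 0.8]
gripper_width: 0.003
```

```bash
python3 f.py
```

```text
t 32.15 face x from tester (latched -34): -14.724079925069512 lat 0.1775348396286094 z 0.054094625339414996 Ftool [-5.4036  2.636  -0.816 ]
```

Call:
drive_tool:
  series: [-1, 0.3, 0, 0, 0, 0, 0, -1, 0, 0, 0, 0, 0, 0]

```text
t: 32.4
eef_pos: [0.5713, 0.0257, 0.0541]
tool_rot: [0.0, 0.997, -0.082, -0.0]
contact_force: [-4.5, -1.2, 0.1]
gripper_width: -0.001
```

Call:
drive_tool:
  series: [-1, 0, 0, 0, 0, 0, 0]

```text
t: 32.52
eef_pos: [0.5713, 0.0256, 0.0541]
tool_rot: [0.0, 0.997, -0.082, -0.0]
contact_force: [-5.8, -1.2, 0.3]
gripper_width: 0.002
```

Call:
drive_tool:
  series: [-1, 0.3, 0, 0, 0, 0, 0, -1, 0, 0, 0, 0, 0, 0]

```text
t: 32.78
eef_pos: [0.5716, 0.0256, 0.0541]
tool_rot: [0.0, 0.997, -0.082, -0.0]
contact_force: [-5.4, -2.4, 0.6]
gripper_width: -0.003
```

Call:
drive_tool:
  series: [-1, 0, 0, 0, 0, 0, 0]

```text
t: 32.9
eef_pos: [0.5715, 0.0256, 0.0541]
tool_rot: [0.0, 0.997, -0.082, -0.0]
contact_force: [-5.7, -1.1, 0.7]
gripper_width: -0.0
```

The force peaked at 7.7 N, then dropped to about 5 N: that was the click. Backing off slowly.

Call:
drive_tool:
  series: [-1, -4, 0, 0, 0, 0, 0, -1, -4, 0, 0, 0, 0, 0, -1, -4, 0, 0, 0, 0, 0, -1, -4, 0, 0, 0, 0, 0, -1, -4, 0, 0, 0, 0, 0, -1, -4, 0, 0, 0, 0, 0, -1, -5, 0, 0, 0, 0, 0, -1, -5, 0, 0, 0, 0, 0, -1, 0, 0, 0, 0, 0, 0]

```text
t: 34.02
eef_pos: [0.538, 0.0313, 0.0542]
tool_rot: [-0.0, 0.997, -0.082, 0.0]
contact_force: [0.1, -0.2, -0.3]
gripper_width: -0.002
```

```bash
python3 f.py
```

```text
t 34.025 face x from tester (latched -34): -48.146083573451165 lat 0.39497432496398466 z 0.054244235028630634 Ftool [0.0998 0.1915 0.3348]
```

Call:
drive_tool:
  series: [-1, -20, 0, 0, 0, 0, 0, -1, -25, 0, 0, 0, 0, 0, -1, -25, 0, 0, 0, 0, 0, -1, 0, 0, -50, 0, 0, 0, -1, 0, 0, -60, 0, 0, 0, -1, 0, 50, -60, 0, 0, 0, -1, 0, 60, 0, 0, 0, 0, -1, 0, 60, 0, 0, 0, 0, -1, 0, 60, 0, 0, 0, 0, -1, 0, 60, 0, 0, 0, 0, -1, 0, 0, 0, 0, 0, 0]

```text
t: 35.4
eef_pos: [0.4219, -0.2386, 0.2123]
tool_rot: [0.001, 0.996, -0.086, 0.0]
contact_force: [0.5, 0.6, -0.0]
gripper_width: -0.003
```

Run:
```python
from h import *
c=cam('top','t13.png')
m=cv2.inRange(cv2.cvtColor(c['pixels'],cv2.COLOR_BGR2HSV),np.array([100,100,40]),np.array([130,255,255]))
y,x=np.nonzero(m[200:320,260:360]);W=np.array([ray(c,(a+260,b+200),.066)[:2] for a,b in zip(x,y)],np.float32);print(len(x),W.mean(0),cv2.minAreaRect(W))
a=cv2.imread('pics/top0.png');d=cv2.absdiff(a,c['pixels']).max(2)
for n,(u,v) in dict(box=(179,217),bobbin=(201,277),clamp=(435,275),big=(414,221),brown=(458,168)).items():print(n,(d[v-20:v+20,u-20:u+20]>60).sum())
print(st()[1],st()[0]['contact_force'],st()[0]['t'])
cv2.imwrite('pics/t13c.png',c['pixels'][90:340,150:510])
```

```text
529 [0.5788 0.0242] ((0.5790584683418274, 0.024312447756528854), (0.09993943572044373, 0.03598928824067116), 80.49623107910156)
box 0
bobbin 0
clamp 82
big 0
brown 0
[ 0.4228 -0.2357  0.2122] [0.343  0.7993 0.0513] 35.45
```

```bash
python3 -c "
from h import *
print(bot.hand_in())"
```

```text
the job is handed in; nothing more can be done
None
```

I pressed the release, put the carrier in the pocket, pushed the tray home until it clicked, and handed the job in at about 35.5 s.

- **Release:** it took about 7 mm of travel, with at most 5 N read. The tray came out about 86 mm.
- **Carrier:** I took the smaller green carrier by its rib. The first placement left it about 2 mm too near the blue front, on the rim slope, with a brief 14 N downward on it. I regripped it, lifted it clear, centred it and set it down again at about 4 N. The last wrist picture showed it centred, with no visible tilt.
- **Tray:** pushed by the blue front, the force peaked at about 7.7 N, roughly 18 mm beyond the latched rest. It then dropped to about 5 N, which I took as the click, and I backed off before the stop. I saw no reading above 8 N.

**Last checks:** the blue front is back at its starting position, (0.5788, 0.0242), to within 0.1 mm, and it stayed there after the arm withdrew. The contact force was about zero and the arm was clear of everything.

**Not fully confirmed:**
- **Bystanders:** the sample box, bobbin, larger green board and brown board showed no change in the top view. The clamp's patch did change; the arm was parked over it then, so I put that down to the arm or its shadow but did not check it separately. I never touched it.
- **Final picture:** the 12-picture limit stopped me viewing it, so these last checks are numerical only.
- **Flatness:** I couldn't check the carrier once the tray was in.

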